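# Extend the telescoping jaw brush and hold it ready over the sealing jaw

### The arm

A 6-joint arm with a two-finger parallel gripper is mounted at the origin on the work surface. World frame = base frame: x ahead of the robot, y to its left, z up, the work surface at z = 0. Lengths are in m, angles in rad, forces in N, time in s.
With the tool pointing down it reaches from about 0.35 to 0.875 m from the base axis. Payload 15.5 kg.
Tool frame: the origin (TCP) lies at the very end of the fingers, on their centre line; the grasp point (between the pads) lies 19 mm behind it; y points along the fingers, z is the direction in which the jaws open and shut, and the axes are right-handed (so a half turn about y gives the same grasp; the last joint's range is limited). The gripper opens to 85 mm and grips with 20 to 120 N. Pads are 22 mm wide; open, the fingers measure 114 mm over their backs; the gripper's body (76 mm by 85 mm) begins 54 mm behind the grasp point. The pads swing forward as they close: fully open they stand 13 mm farther back than shut.
Start: joints at [-1.413, 0.494, 1.345, -0, 1.302, -0.096], TCP at [0.156, -0.605, 0.211] pointing down, gripper open.
Joint ranges: [-2.91, 2.91], [-0.82, 2.16], [0.22, 2.67], [-1.22, 4.37], [0.12, 2.79], [-3.08, 3.08]. Speed limits (rad/s): [1.89, 1.89, 2.57, 3.01, 3.01, 3.01].

### API

Orientations are given as a rotation vector (axis times angle).
In Python, from bench import r gives the robot as it stands.
- The arm moves only by the tool play_rows, never from a script. Its argument "rows" is a list of rows, each an object of numbers: "gripper": the opening, from 0 (shut) to 1 (fully open); "tx", "ty", "tz": the shift along the tool's x, y, z in mm; "ax", "ay", "az": the turn, a rotation vector about the tool's x, y, z in degrees. In form: [{"gripper": .., "tx": .., "ty": .., "tz": .., "ax": .., "ay": .., "az": ..}, ...]. A call has 1 to 20 rows; each row is the pose to reach, as a shift and turn from the pose measured when the call began, along the tool's axes at that moment; what a row does not reach only later rows make up. A row lasts 1/8 s, in which the tool goes at most 62.5 mm and 10.7 degrees, less where a joint would pass 70% of its speed; a pose out of reach is approached as far as the arm can. A call with a gripper value outside its range is refused whole. The fingers move at their own pace and stop on an object; "force" is the grip in N (left out, the last holds). Time passes only in rows, so rows that repeat a pose let the fingers close. It gives the time, the measured TCP pose, the force and the opening at its end, in the units of the state.
- r.get_state(): the state, without advancing time (a new reading comes with each control period).
- r.snapshot(name): name is "side" or "top"; returns (picture, depth): 384x512x3 uint8, red, green, blue; 384x512 float32, m along the optical axis (not along the pixel's ray), 0 where there is no reading.
- r.get_calibration(name): a dict with "intrinsics" (3x3 intrinsics, pixels), "R" (3x3) and "t" (3): a world point X has camera coordinates R X + t. Camera axes: x right, y down, z forward; pixel columns grow to the right and rows downward; lengths in m; the calibration is good to about 2 mm. A picture is of the moment at which its call begins. get_calibration takes no time and is no camera call.
- r.job_done(): hands the job in, once; it reports no verdict.
The state is a dict: "clock": time; "qpos": joint angles; "qd": joint speeds; "joint_torque": joint torques, N m; "tcp_pos": TCP position; "tool_rot": TCP orientation; "force": force on the tool from outside, world axes, zero at the start; "wrist_torque": the same for the moment, N m; "finger_gap": finger opening in m.
Only numpy, scipy, OpenCV 4.12 (cv2) and the standard library are available. Lean on these libraries where they do the work, as an engineer would, in place of code of your own. Each camera call takes 0.05 s, during which the arm holds its last target.

### The job

Get the telescoping brush with the blue handle ready for cleaning the wrapper's lower sealing jaw: while its head still stands in its pot, squeeze in and keep squeezed the orange button on the handle and pull the handle straight up, past the first stop, to the second stop, where the brush is at full length. Then lift the brush out of the pot and carry it to the black jaw frame. Finish while still holding the brush by its handle, upright and at full length, with the bristles over the middle of the brass jaw face and about 25 mm above it, not touching it; leave the other things on the bed where they are.

Things in the scene. Friction and masses are not known exactly. Their poses are not given: they have to be found in the camera images.
- handle_grip (a point): Where to grip the brush: on the axis of the upright blue handle, level with the middle of the orange button. x points out through the button, z up the handle. The handle is 30 mm thick along x, 26 mm along y, 120 mm tall: top 30 mm above this point, foot 90 mm below. It rides with the handle: in the pot, 158 mm above the bed with the handle down, 248 mm with it fully out.
- brush_handle (a joint): How far the handle is drawn out, in m: 0 down (start), 0.045 first stop, 0.090 second stop, the end of travel. Button out: locked at a stop, so the whole brush comes up. Button in: slides freely both ways (0.3 N); the lower part (0.16 to 0.28 kg) stays in the pot by its weight up to the second stop, then hangs from the handle; resting it on something slides it back in.
- brush_button (a joint): How far the orange button is pressed in, in m: 0 out (4.5 mm proud), 0.0045 flush; frees the handle from 0.003 on. Spring 2.4 N, 5.1 N when flush. Let go between stops it rides half in and snaps out at the next. It is 14 mm wide, 26 mm tall, on the handle's +x face: close the fingers along x, one on the button, one on the opposite face (34.5 mm over both; 30 mm squeezed flush), with 30 N or more.
- bristles (a point): Centre of the flat lower end of the brush's round brass bristle head (50 mm across, 32 mm long, under a white head 52 mm across; a 16 mm aluminium tube joins it to the handle). z points up along the brush. 152 mm below the grip point when the handle is down, 242 mm when fully out.
- brush_pot: The stainless pot with a blue band in which the telescoping brush stands, screwed down. Origin: centre of its underside, on the bed. Outside 68 mm across (foot flange 92 mm), inside 60 mm, floor 6 mm and rim 46 mm above the bed.
- jaw_face (a point): Centre of the top of the lower sealing jaw: a ribbed brass bar, 24 mm along this point's x and 150 mm along y, its face 58 mm above the bed, z up. The black cast frame around it is fixed, 150 mm by 260 mm (x, y) and 34 mm tall, with a round steel guide bushing near each end, its top 52 mm above the bed: nothing on it is higher than the jaw face.
- jaw_frame: The black cast jaw frame that carries the jaw. Origin: centre of its underside, on the bed, below the jaw face point; same axes.
- green_brush_mid (a point): Bystander: middle (90 mm above its lower end) of a one-piece brush with a green handle, 175 mm tall, that stands loose in the other pot (green band, same size as the brush's pot).
- spare_jaw: Bystander: loose spare brass jaw insert, 24 by 150 by 10 mm (x, y, z), lying near the robot. Origin under its centre.
- wrench: Bystander: loose steel spanner lying flat near the robot, along its own x.
- screwdriver: Bystander: loose screwdriver lying on the bed, along its own x.
- tape_roll: Bystander: loose amber tape roll lying flat, 100 mm across, 24 mm tall. Origin: centre of its underside.
- pack_a: Bystander: loose white sample pack with a red band and crimped ends, 45 by 140 by 22 mm, lying on the robot's left. Origin under its centre.
- pack_b: Bystander: a like pack on the robot's right.

How it is judged:
On the way, in this order (a step that is already met when the one before it is completed fails the run):
1. the button is squeezed in by the fingers (value of joint brush_button above 0.003 m and contact force between the fingers and brush above 1 N), for 0.1 s.
2. the handle is at the second stop with the brush head still in its pot (value of joint brush_handle above 0.084 m and contact force between the fingers and brush above 1 N and z of bristles in the frame of brush_pot below 0.035 m and horizontal distance between bristles and brush_pot below 0.02 m), for 0.05 s.
3. the brush is lifted out of the pot at full length (value of joint brush_handle above 0.084 m and contact force between the fingers and brush above 1 N and z of bristles in the frame of brush_pot above 0.05 m), for 0.1 s.
At the end, for the whole second after the job is handed in: Brush still held by its handle, drawn out more than 84 mm (second stop), upright within 0.25 rad and at rest; the bristles' lower end within 25 mm horizontally of the middle of the jaw face and 6 to 55 mm above it, not touching jaw or frame (value of joint brush_handle above 0.084 m and contact force between the fingers and brush above 1 N and horizontal distance between bristles and jaw_face below 0.025 m and z of bristles in the frame of jaw_face between 0.006 and 0.055 m and angle between bristles's own z axis and vertical below 0.25 rad and contact force between brush and jaw_frame below 0.2 N and linear speed of brush below 0.05 m/s); the arm keeps its last pose, push and grip.
It fails at once if a bystander is shifted by more than 30 mm (distance of any of green_brush_mid, spare_jaw, wrench, screwdriver, tape_roll, pack_a, pack_b from where it was at the start of the episode above 0.03 m).
It also fails if it takes over 45 s, if anything falls off the work surface, if the arm or the gripper's body presses on something with over 40 N, if the wrist force passes 120 N, or if a joint passes its speed limit or range.

## Working session

There is one attempt and no reset: what is moved stays moved. The work goes in short steps, Python scripts to look and compute and a tool call to move; the robot and the scene stay as the last step left them, time stands still between calls to the robot, and variables do not carry over. Pictures are saved under pics/ and viewed, and the job is handed in when it is done.

Besides the shell and the picture viewer there is one more tool, called after "Request:" as a command line: name --argument value ..., lists and objects as JSON in quotes. play_rows: Moves the arm, as the interface text tells. Its arguments: {"type":"object","properties":{"rows":{"type":"array"},"force":{"type":"number"}},"required":["rows"]}

```bash
ls; mkdir -p pics; cat > h.py <<'E'
import numpy as np, cv2
from bench import r
def snap(n,f):
    p,d=r.snapshot(n); cv2.imwrite(f'pics/{f}.png',p[:,:,::-1]); np.savez(f'pics/{f}.npz',p=p,d=d); return p,d
def cloud(n,d):
    c=r.get_calibration(n);K=np.array(c['intrinsics']);R=np.array(c['R']);t=np.array(c['t'])
    v,u=np.mgrid[:d.shape[0],:d.shape[1]]
    X=np.stack([(u-K[0,2])/K[0,0]*d,(v-K[1,2])/K[1,1]*d,d],-1)
    return (X-t)@R
E
python3 - <<'E'
from h import *
for n in('side','top'):
    snap(n,n+'0'); c=r.get_calibration(n); print(n,c)
print(r.get_state())
E
```

```text
pics
side {'intrinsics': array([[415.6328731 ,   0.        , 257.95473768],
       [  0.        , 415.6328731 , 193.23442947],
       [  0.        ,   0.        ,   1.        ]]), 'R': array([[-0.87767644, -0.47924526, -0.00283631],
       [-0.33669235,  0.62079909, -0.70798782],
       [ 0.34106058, -0.62042926, -0.70621895]]), 't': array([0.4765021 , 0.23105927, 1.14638047])}
top {'intrinsics': array([[497.60413726,   0.        , 256.28907796],
       [  0.        , 497.60413726, 187.21998449],
       [  0.        ,   0.        ,   1.        ]]), 'R': array([[-1.42644665e-02, -9.99894903e-01, -2.58999426e-03],
       [-9.81187550e-01,  1.44962453e-02, -1.92511947e-01],
       [ 1.92529260e-01, -2.04810113e-04, -9.81291212e-01]]), 't': array([0.02387431, 0.52509033, 1.66715594])}
{'clock': 0.1, 'qpos': array([-1.41348776e+00,  4.94157260e-01,  1.34604374e+00, -2.27801564e-05,
        1.30248827e+00, -9.54800943e-02]), 'qd': array([ 0.00047327, -0.00315966, -0.00239145,  0.00103035, -0.0014619 ,
        0.00102071]), 'joint_torque': array([ 2.39483044e-03, -8.83588743e+01, -3.84558785e+01, -8.75894386e-06,
        5.22818373e-03, -4.93936352e-05]), 'tcp_pos': array([ 0.1562712 , -0.6048072 ,  0.21054599]), 'tool_rot': array([-0.26524217,  2.08798145, -2.08567712]), 'force': array([0.43650991, 0.18187888, 0.19305319]), 'wrist_torque': array([ 0.02287123, -0.00980574, -0.00302694]), 'finger_gap': 0.08531418144846674}
```

View pics/side0.png

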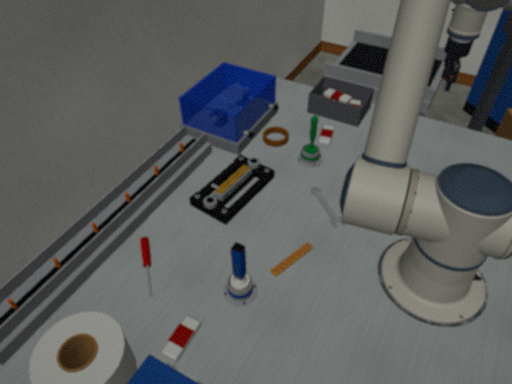

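View pics/top0.png

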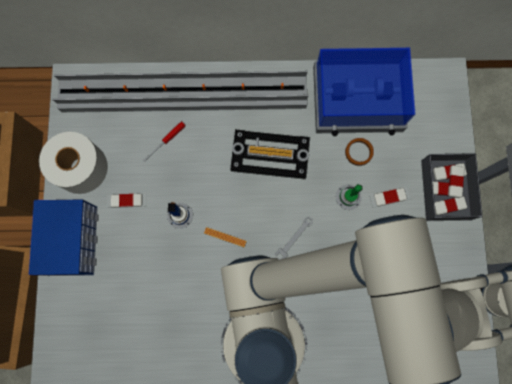

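The side view shows the blue brush at about (240,265), the jaw frame at (233,188) and the green brush at (312,140). In the top view the blue brush is at (177,210) and the jaw at (270,153). I'll zoom in to find the button.

```bash
python3 - <<'E'
from h import *
s=cv2.imread('pics/side0.png');t=cv2.imread('pics/top0.png')
a=cv2.resize(s[230:310,195:285],None,fx=6,fy=6,interpolation=cv2.INTER_CUBIC)[:480]
b=cv2.resize(t[190:240,150:205],None,fx=9,fy=9,interpolation=cv2.INTER_CUBIC)
cv2.imwrite('pics/za.png',a);cv2.imwrite('pics/zb.png',b)
for n in('side','top'):
    z=np.load(f'pics/{n}0.npz');P=cloud(n,z['d']);p=z['p'];hsv=cv2.cvtColor(p,cv2.COLOR_RGB2HSV)
    reg=np.zeros(p.shape[:2],bool)
    if n=='side': reg[235:310,205:275]=1
    else: reg[192:235,155:200]=1
    m=reg&(hsv[...,0]>100)&(hsv[...,0]<130)&(hsv[...,1]>120)
    v,u=np.where(m);X=P[m]
    print(n,m.sum())
    for zc in np.arange(0.02,0.2,.01):
        k=(X[:,2]>=zc)&(X[:,2]<zc+.01)
        if k.sum(): print(round(zc,3),k.sum(),X[k].min(0).round(4),X[k].max(0).round(4),u[k].mean().round(1),v[k].mean().round(1))
    m=reg&(hsv[...,0]>3)&(hsv[...,0]<22)&(hsv[...,1]>120)
    print('orange',np.argwhere(m)[:,::-1].tolist(),P[m].round(3).tolist())
E
```

```text
side 355
0.02 38 [0.4074 0.2904 0.0209] [0.4505 0.3238 0.0296] 240.2 295.3
0.03 4 [0.4111 0.3057 0.0305] [0.4468 0.3242 0.033 ] 236.0 294.0
0.08 10 [0.4278 0.2892 0.0858] [0.445  0.2999 0.0899] 239.1 275.5
0.09 23 [0.4266 0.2844 0.0911] [0.4481 0.3014 0.0999] 239.3 273.5
0.1 29 [0.4257 0.2824 0.1002] [0.4507 0.3013 0.1098] 238.9 271.1
0.11 26 [0.4268 0.284  0.1102] [0.4502 0.3021 0.1195] 238.2 269.0
0.12 31 [0.4263 0.284  0.1207] [0.4499 0.3023 0.13  ] 238.9 266.5
0.13 25 [0.4261 0.2817 0.1305] [0.4486 0.3019 0.1396] 238.2 264.0
0.14 33 [0.4265 0.2824 0.1402] [0.4509 0.3017 0.1498] 238.5 261.5
0.15 27 [0.4269 0.282  0.1504] [0.4477 0.302  0.1599] 238.2 259.4
0.16 28 [0.4264 0.2852 0.16  ] [0.45   0.3019 0.1694] 237.2 256.7
0.17 35 [0.4262 0.2851 0.1703] [0.4492 0.3018 0.1799] 237.9 254.4
0.18 41 [0.4264 0.2828 0.1801] [0.4498 0.3006 0.1891] 237.6 250.7
0.19 2 [0.4295 0.2992 0.1902] [0.4369 0.3004 0.1908] 237.5 251.5
orange [[274, 267], [273, 268], [274, 268], [272, 269], [273, 269], [274, 269], [271, 270], [272, 270], [273, 270], [274, 270], [271, 271], [272, 271], [273, 271], [274, 
[... 465 characters left out ...]
385, 0.202, 0.009], [0.383, 0.201, 0.011], [0.381, 0.204, 0.01]]
top 57
0.11 5 [0.4231 0.2717 0.1144] [0.4334 0.2777 0.1187] 178.4 213.8
0.12 3 [0.4258 0.271  0.1207] [0.4451 0.2737 0.1265] 178.3 211.0
0.13 9 [0.4236 0.2717 0.1312] [0.4402 0.2873 0.1394] 176.3 212.7
0.14 2 [0.4265 0.2705 0.1408] [0.4325 0.2742 0.144 ] 177.5 212.0
0.15 8 [0.4243 0.2717 0.1517] [0.4434 0.2844 0.1581] 176.1 210.4
0.16 5 [0.4236 0.2731 0.1609] [0.4354 0.2866 0.1686] 175.0 212.0
0.17 5 [0.4245 0.272  0.1735] [0.4439 0.2871 0.1786] 175.0 208.6
0.18 13 [0.4229 0.271  0.1808] [0.4422 0.2899 0.1896] 174.0 210.5
0.19 6 [0.4257 0.2725 0.1908] [0.4447 0.2879 0.1938] 172.8 208.5
orange [[172, 203]] [[0.451, 0.282, 0.19]]
```

View pics/za.png

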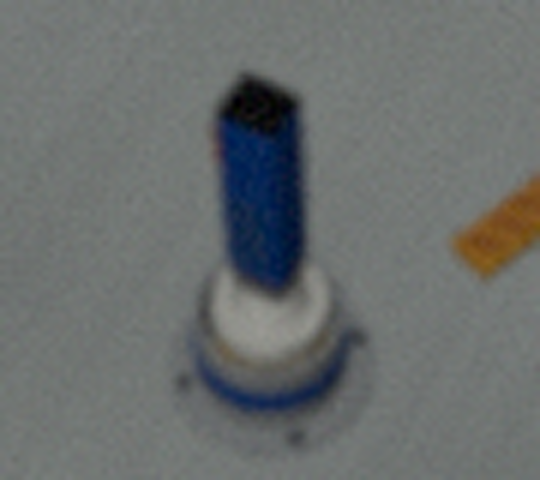

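View pics/zb.png

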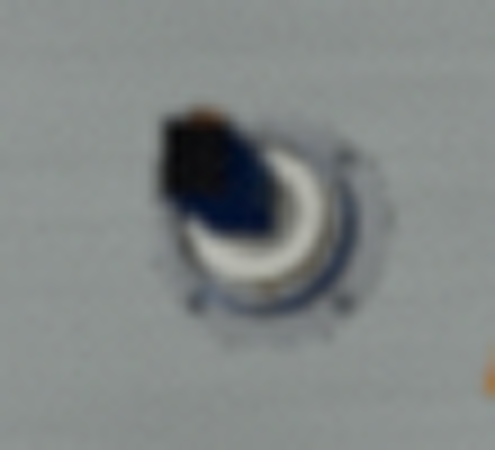

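```bash
python3 - <<'E'
from h import *
z=np.load('pics/side0.npz');P=cloud('side',z['d']);p=z['p'];hsv=cv2.cvtColor(p,cv2.COLOR_RGB2HSV)
reg=np.zeros(p.shape[:2],bool);reg[235:310,205:275]=1
m=reg&(hsv[...,0]>100)&(hsv[...,0]<130)&(hsv[...,1]>120)&(P[...,2]>.09)&(P[...,2]<.183)
v,u=np.where(m);X=P[m]
for c in range(u.min(),u.max()+1):
    k=u==c; print(c,k.sum(),np.median(X[k],0).round(4))
A=X[:,:2]
rect=cv2.minAreaRect((A*1000).astype(np.float32));print(rect)
# black top, both views
for n,rg in(('side',(slice(235,265),slice(225,250))),('top',(slice(195,220),slice(160,185)))):
    z=np.load(f'pics/{n}0.npz');P=cloud(n,z['d']);p=z['p']
    reg=np.zeros(p.shape[:2],bool);reg[rg]=1
    m=reg&(P[...,2]>.18)&(p.max(2)<70)
    c=r.get_calibration(n);K=np.array(c['intrinsics']);R=np.array(c['R']);t=np.array(c['t'])
    vv,uu=np.where(m);d=np.stack([(uu-K[0,2])/K[0,0],(vv-K[1,2])/K[1,1],np.ones(len(uu))],-1)@R
    o=-R.T@t; q=o+d*((.188-o[2])/d[:,2])[:,None]
    print(n,m.sum(),'plane',q.mean(0),'depthZ',np.median(P[m][:,2]),'depthxy',P[m].mean(0),cv2.minAreaRect((q[:,:2]*1000).astype(np.float32)))
E
```

```text
232 8 [0.4497 0.2997 0.1671]
233 20 [0.4476 0.2999 0.1464]
234 22 [0.445  0.3004 0.14  ]
235 22 [0.4424 0.2997 0.1415]
236 20 [0.4394 0.3    0.1421]
237 22 [0.4367 0.3001 0.1355]
238 22 [0.4333 0.3008 0.1386]
239 22 [0.4312 0.2995 0.1404]
240 23 [0.429  0.299  0.1361]
241 24 [0.4278 0.2964 0.1429]
242 25 [0.4271 0.2919 0.1412]
243 23 [0.4271 0.2876 0.139 ]
244 15 [0.427  0.2843 0.122 ]
((434.615234375, 296.5219421386719), (29.671672821044922, 15.445087432861328), 36.82270050048828)
side 97 plane [0.43936058 0.28825231 0.188     ] depthZ 0.18723053230893583 depthxy [0.43646948 0.29271701 0.19508793] ((438.4804992675781, 288.083740234375), (23.560043334960938, 30.007307052612305), 87.30736541748047)
top 78 plane [0.43735022 0.28363164 0.188     ] depthZ 0.1885684459969053 depthxy [0.42773492 0.27350209 0.24790211] ((437.391845703125, 282.5998229980469), (29.25995445251465, 25.223175048828125), 0.96258145570755)
```

```bash
python3 - <<'E'
from h import *
from scipy.spatial.transform import Rotation as Ro
s=r.get_state();M=Ro.from_rotvec(s['tool_rot']).as_matrix();print(M.round(3))
for n,rg in(('side',(slice(150,225),slice(185,280))),('top',(slice(125,182),slice(225,315)))):
    z=np.load(f'pics/{n}0.npz');P=cloud(n,z['d']);p=z['p'];hsv=cv2.cvtColor(p,cv2.COLOR_RGB2HSV)
    reg=np.zeros(p.shape[:2],bool);reg[rg]=1
    c=r.get_calibration(n);K=np.array(c['intrinsics']);R=np.array(c['R']);t=np.array(c['t'])
    o=-R.T@t
    def pl(m,h):
        vv,uu=np.where(m);d=np.stack([(uu-K[0,2])/K[0,0],(vv-K[1,2])/K[1,1],np.ones(len(uu))],-1)@R
        return o+d*((h-o[2])/d[:,2])[:,None]
    m=reg&(hsv[...,0]>10)&(hsv[...,0]<30)&(hsv[...,1]>110)&(p[...,0]>90)
    l,lab,st,_=cv2.connectedComponentsWithStats(m.astype(np.uint8));m=lab==1+st[1:,4].argmax()
    q=pl(m,.058);print(n,'cam',o.round(3),m.sum(),'face',q.mean(0).round(4),'z',np.median(P[m][:,2]),'depth',np.median(P[m],0).round(4),cv2.minAreaRect((q[:,:2]*1000).astype(np.float32)))
    k=reg&(p.max(2)<60)
    l,lab,st,_=cv2.connectedComponentsWithStats(k.astype(np.uint8));k=lab==1+st[1:,4].argmax()
    q=pl(k,.034);print(' frame',np.median(P[k][:,2]),cv2.minAreaRect((q[:,:2]*1000).astype(np.float32)))
    # pot: blue band & white head
    # pixel of known TCP for calibration check
    X=R@s['tcp_pos']+t;print(' tcp px',(K@X/X[2])[:2])
E
```

```text
[[-0.968 -0.     0.25 ]
 [-0.25   0.001 -0.968]
 [-0.    -1.    -0.001]]
side cam [0.105 0.796 0.975] 248 face [ 0.6526 -0.0258  0.058 ] z 0.05525739020143775 depth [ 0.6541 -0.0271  0.0553] ((652.0010375976562, -28.429588317871094), (150.01145935058594, 26.665950775146484), 82.37649536132812)
 frame 0.025718825505159137 ((645.4325561523438, -19.600921630859375), (282.8466491699219, 162.29127502441406), 83.18894958496094)
 tcp px [441.14225675  92.37824663]
top cam [0.195 0.017 1.737] 284 face [ 0.6523 -0.0335  0.058 ] z 0.05665137289183737 depth [ 0.6527 -0.0334  0.0567] ((652.1514892578125, -33.49620819091797), (148.2258758544922, 23.979040145874023), 82.91860961914062)
 frame 0.029528029643576488 ((649.376708984375, -33.4312744140625), (265.866943359375, 151.92501831054688), 82.98407745361328)
 tcp px [465.19083838 294.85430142]
```

Request:
play_rows --rows '[{"gripper":1,"tx":-90,"ty":-60,"tz":-56,"ay":-10},{"gripper":1,"tx":-140,"ty":-100,"tz":-90,"ay":-18},{"gripper":1,"tx":-190,"ty":-119,"tz":-115,"ay":-25},{"gripper":1,"tx":-240,"ty":-119,"tz":-145,"ay":-32},{"gripper":1,"tx":-290,"ty":-119,"tz":-180,"ay":-38},{"gripper":1,"tx":-330,"ty":-119,"tz":-210,"ay":-44},{"gripper":1,"tx":-361,"ty":-119,"tz":-250,"ay":-50},{"gripper":1,"tx":-390,"ty":-119,"tz":-300,"ay":-56},{"gripper":1,"tx":-420,"ty":-119,"tz":-350,"ay":-62},{"gripper":1,"tx":-450,"ty":-119,"tz":-400,"ay":-68},{"gripper":1,"tx":-480,"ty":-119,"tz":-450,"ay":-72},{"gripper":1,"tx":-500,"ty":-119,"tz":-500,"ay":-75.5},{"gripper":1,"tx":-516,"ty":-119,"tz":-543,"ay":-75.5},{"gripper":1,"tx":-516,"ty":-119,"tz":-543,"ay":-75.5}]'

```text
$.rows[0]: bad value
```

Request:
play_rows --rows '[{"gripper":1,"tx":-45,"ty":-30,"tz":-28,"ax":0,"ay":-6,"az":0},{"gripper":1,"tx":-90,"ty":-60,"tz":-56,"ax":0,"ay":-12,"az":0},{"gripper":1,"tx":-140,"ty":-90,"tz":-80,"ax":0,"ay":-18,"az":0},{"gripper":1,"tx":-190,"ty":-119,"tz":-105,"ax":0,"ay":-25,"az":0},{"gripper":1,"tx":-240,"ty":-119,"tz":-138,"ax":0,"ay":-32,"az":0},{"gripper":1,"tx":-290,"ty":-119,"tz":-172,"ax":0,"ay":-38,"az":0},{"gripper":1,"tx":-330,"ty":-119,"tz":-210,"ax":0,"ay":-44,"az":0},{"gripper":1,"tx":-361,"ty":-119,"tz":-255,"ax":0,"ay":-50,"az":0},{"gripper":1,"tx":-390,"ty":-119,"tz":-303,"ax":0,"ay":-56,"az":0},{"gripper":1,"tx":-420,"ty":-119,"tz":-352,"ax":0,"ay":-62,"az":0},{"gripper":1,"tx":-450,"ty":-119,"tz":-402,"ax":0,"ay":-68,"az":0},{"gripper":1,"tx":-480,"ty":-119,"tz":-452,"ax":0,"ay":-72,"az":0},{"gripper":1,"tx":-500,"ty":-119,"tz":-502,"ax":0,"ay":-75.5,"az":0},{"gripper":1,"tx":-516,"ty":-119,"tz":-543,"ax":0,"ay":-75.5,"az":0},{"gripper":1,"tx":-516,"ty":-119,"tz":-543,"ax":0,"ay":-75.5,"az":0}]'

```text
clock: 1.98
tcp_pos: [0.5199, 0.0525, 0.3299]
tool_rot: [-1.21, 1.208, -1.205]
force: [0.3, -0.7, 0.4]
finger_gap: 0.0857
```

Request:
play_rows --rows '[{"gripper":1,"tx":-50,"ty":10,"tz":-17,"ax":0,"ay":0,"az":0},{"gripper":1,"tx":-100,"ty":20,"tz":-34,"ax":0,"ay":0,"az":0},{"gripper":1,"tx":-150,"ty":40,"tz":-51,"ax":0,"ay":0,"az":0},{"gripper":1,"tx":-195,"ty":65,"tz":-67,"ax":0,"ay":0,"az":0},{"gripper":1,"tx":-233,"ty":90,"tz":-80,"ax":0,"ay":0,"az":0},{"gripper":1,"tx":-233,"ty":90,"tz":-80,"ax":0,"ay":0,"az":0},{"gripper":1,"tx":-233,"ty":90,"tz":-80,"ax":0,"ay":0,"az":0}]'

```text
clock: 2.85
tcp_pos: [0.4395, 0.2847, 0.2405]
tool_rot: [-1.21, 1.208, -1.206]
force: [-0.3, -0.6, 0.1]
finger_gap: 0.0853
```

```bash
python3 - <<'E'
from h import *
s=r.get_state();print(s['qpos'].round(3),s['tcp_pos'],s['tool_rot'])
for n in('side','top'):
    snap(n,n+'1'); c=r.get_calibration(n);K=np.array(c['intrinsics']);R=np.array(c['R']);t=np.array(c['t'])
    X=R@s['tcp_pos']+t;u=(K@X/X[2])[:2];print(n,u)
    im=cv2.imread(f'pics/{n}1.png');a,b=int(u[0]),int(u[1])
    y0,x0=max(b-50,0),a-60
    z=cv2.resize(im[y0:y0+110,x0:x0+130],None,fx=5,fy=5,interpolation=cv2.INTER_CUBIC);cv2.circle(z,(int((u[0]-x0+.5)*5),int((u[1]-y0+.5)*5)),4,(0,255,255),1)
    print(x0,y0)
    cv2.imwrite(f'pics/z{n}1.png',z)
E
```

```text
[0.46  0.321 1.552 0.002 1.269 0.456] [0.43950806 0.28469552 0.24049271] [-1.2102825   1.2080011  -1.20562217]
side [237.66556962 232.42267168]
177 182
top [168.40990925 204.18620403]
108 154
```

View pics/zside1.png

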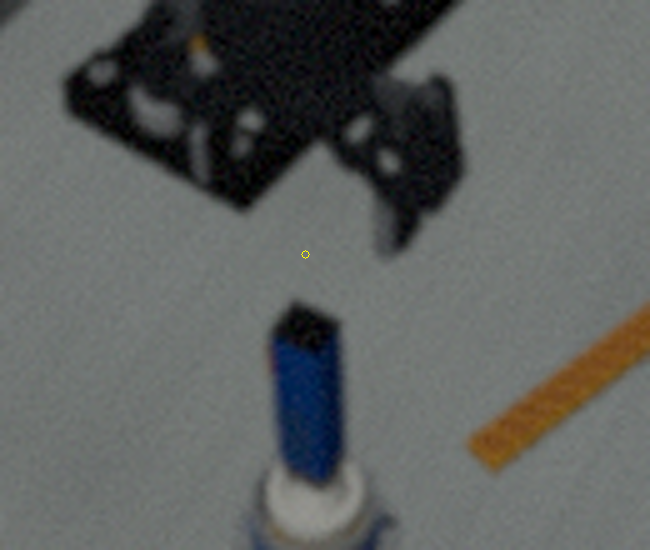

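View pics/ztop1.png

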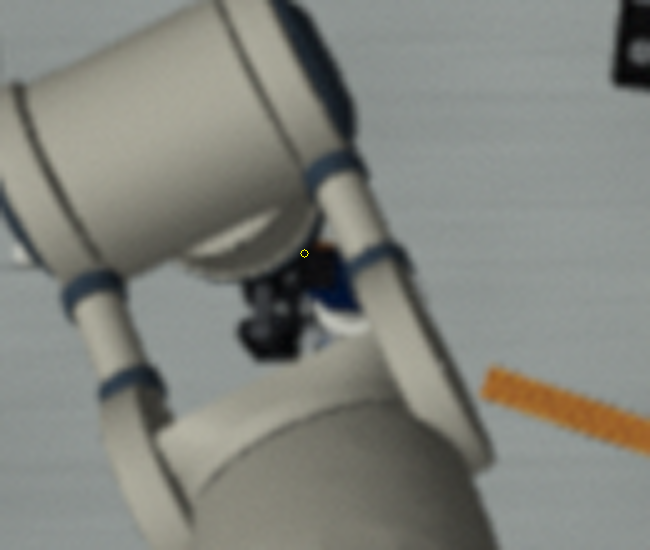

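The fingers straddle the handle, which sits about midway between them at side pixels (238,258). I'll descend.

Request:
play_rows --rows '[{"gripper":1,"tx":-1,"ty":25,"tz":0,"ax":0,"ay":0,"az":0},{"gripper":1,"tx":-1,"ty":50,"tz":0,"ax":0,"ay":0,"az":0},{"gripper":1,"tx":-1,"ty":75,"tz":0,"ax":0,"ay":0,"az":0},{"gripper":1,"tx":-1,"ty":95,"tz":0,"ax":0,"ay":0,"az":0},{"gripper":1,"tx":-1,"ty":103,"tz":0,"ax":0,"ay":0,"az":0},{"gripper":1,"tx":-1,"ty":103,"tz":0,"ax":0,"ay":0,"az":0}]'

```text
clock: 3.7
tcp_pos: [0.4403, 0.2852, 0.1382]
tool_rot: [-1.208, 1.209, -1.207]
force: [0.2, 0.8, 0.2]
finger_gap: 0.0851
```

```bash
python3 - <<'E'
from h import *
s=r.get_state();print(s['tcp_pos'],s['force'])
n='side'
snap(n,n+'2')
im=cv2.imread(f'pics/{n}2.png')
cv2.imwrite(f'pics/z{n}2.png',cv2.resize(im[215:315,180:300],None,fx=5,fy=5,interpolation=cv2.INTER_CUBIC))
E
```

```text
[0.44032383 0.28521505 0.13816951] [0.24468069 0.84244043 0.17233592]
```

View pics/zside2.png

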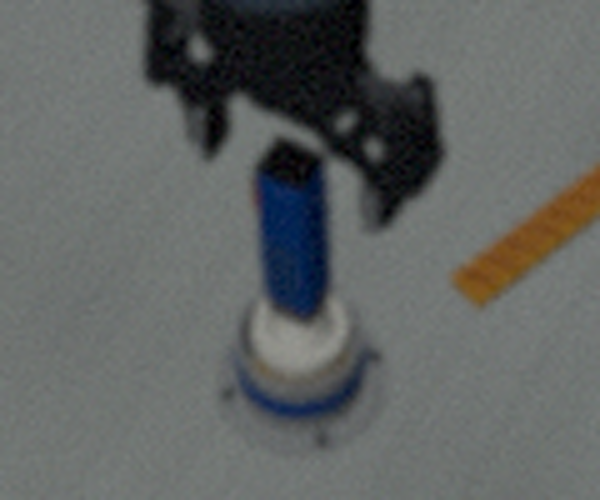

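```bash
python3 - <<'E'
from h import *
c=r.get_calibration('side');K=np.array(c['intrinsics']);R=np.array(c['R']);t=np.array(c['t'])
def pr(X): X=R@np.array(X)+t; return (((K@X/X[2])[:2]-[180,215]+.5)*5).round(0)
for dx in(-.0426,.0426):
  for dy in(-.011,.011): print(dx,dy,pr([.4403+dx,.2852+dy,.151]),pr([.4403+dx*57/42.6,.2852+dy,.151]))
print('mid',pr([.4403,.2852,.151]))
for z in (.188,.151,.068): print(z,pr([.4403,.2852,z]))
z=np.load('pics/side2.npz');P=cloud('side',z['d']);p=z['p']
for (u0,u1,v0,v1) in((217,227,238,248),(250,262,248,262)):
    for v in range(v0,v1):
        print(v,[(int(p[v,u].max()),*P[v,u].round(3)) for u in range(u0,u1,2) if P[v,u,2]>.1])
E
```

```text
-0.0426 -0.011 [383. 225.] [409. 237.]
-0.0426 0.011 [361. 259.] [387. 271.]
0.0426 -0.011 [233. 158.] [209. 148.]
0.0426 0.011 [210. 190.] [185. 179.]
mid [296. 207.]
0.188 [293. 161.]
0.151 [296. 207.]
0.068 [301. 304.]
238 [(72, np.float64(0.493), np.float64(0.294), np.float64(0.198)), (71, np.float64(0.485), np.float64(0.297), np.float64(0.207)), (33, np.float64(0.482), np.float64(0.293), np.float64(0.204)), (10, np.float64(0.483), np.float64(0.284), np.float64(0.193)), (63, np.float64(0.483), np.float64(0.275), np.float64(0.184))]
239 [(79, np.float64(0.494), np.float64(0.293), np.float64(0.193)), (68, np.float64(0.485), np.float64(0.298), np.float64(0.204)), (30, np.float64(0.483), np.float64(0.292), np.float64(0.199)), (19, np.float64(0.484), np.float64(0.283), np.float64(0.188)), (54, np.float64(0.483), np.float64(0.275), np.float64(0.18))]
240 [(88, np.float64(0.494), np.float64(0.294), np.float64(0.19)), (71, np.float64(0.485), np.float64(0.298), np.float64(0.2)), (32, np.float64(0.484), np.float64(0.292), np.float64(0.194)), (11, np.float64(0.484), np.float64(0.284), np.fl
[... 4689 characters left out ...]
float64(0.391), np.float64(0.296), np.float64(0.188)), (31, np.float64(0.387), np.float64(0.294), np.float64(0.188)), (56, np.float64(0.383), np.float64(0.292), np.float64(0.188))]
259 [(101, np.float64(0.396), np.float64(0.297), np.float64(0.183)), (74, np.float64(0.391), np.float64(0.296), np.float64(0.184)), (43, np.float64(0.387), np.float64(0.293), np.float64(0.183))]
260 [(98, np.float64(0.395), np.float64(0.298), np.float64(0.18)), (82, np.float64(0.392), np.float64(0.294), np.float64(0.177)), (73, np.float64(0.387), np.float64(0.294), np.float64(0.181))]
261 [(102, np.float64(0.396), np.float64(0.297), np.float64(0.174)), (92, np.float64(0.391), np.float64(0.296), np.float64(0.176))]
```

```bash
python3 - <<'E'
from h import *
z=np.load('pics/side2.npz');P=cloud('side',z['d']);p=z['p']
for v in range(256,275): print(v,[(u,int(p[v,u].max()),*(P[v,u]*1000).astype(int)) for u in range(249,262,1) if P[v,u,2]>.05])
for v in range(243,256): print(v,[(u,int(p[v,u].max()),*(P[v,u]*1000).astype(int)) for u in range(214,228,1) if P[v,u,2]>.05])
E
```

```text
256 [(252, 82, np.int64(395), np.int64(297), np.int64(193)), (253, 78, np.int64(393), np.int64(296), np.int64(194)), (254, 68, np.int64(390), np.int64(297), np.int64(197)), (255, 57, np.int64(390), np.int64(292), np.int64(191)), (256, 39, np.int64(105), np.int64(796), np.int64(974)), (257, 18, np.int64(385), np.int64(291), np.int64(193)), (258, 26, np.int64(384), np.int64(289), np.int64(192)), (259, 48, np.int64(384), np.int64(283), np.int64(185))]
257 [(252, 84, np.int64(396), np.int64(296), np.int64(188)), (253, 75, np.int64(392), np.int64(297), np.int64(192)), (254, 73, np.int64(390), np.int64(296), np.int64(191)), (255, 52, np.int64(391), np.int64(291), np.int64(186)), (256, 34, np.int64(387), np.int64(293), np.int64(190)), (257, 10, np.int64(384), np.int64(292), np.int64(191)), (258, 31, np.int64(383), np.int64(290), np.int64(190)), (259, 67, np.int64(384), np.int64(283), np.int64(180))]
258 [(252, 93, np.int64(395), np.int64(297), np.int64(186)), (253, 78, np.int64(393), np.int64(297), np.int64(188)), (254, 72, np.int64(390), np.int64(296), np.int64(188)), (255, 58, np.int64(39
[... 1875 characters left out ...]
nt64(181)), (222, 28, np.int64(482), np.int64(290), np.int64(178)), (223, 52, np.int64(483), np.int64(285), np.int64(171))]
245 [(219, 101, np.int64(485), np.int64(298), np.int64(181)), (220, 83, np.int64(483), np.int64(298), np.int64(182)), (221, 57, np.int64(482), np.int64(295), np.int64(180)), (222, 51, np.int64(481), np.int64(293), np.int64(178))]
246 [(219, 107, np.int64(485), np.int64(299), np.int64(179)), (220, 89, np.int64(484), np.int64(296), np.int64(175)), (221, 70, np.int64(481), np.int64(297), np.int64(179)), (222, 75, np.int64(482), np.int64(291), np.int64(172))]
247 [(221, 96, np.int64(483), np.int64(294), np.int64(170))]
248 []
249 []
250 []
251 []
252 []
253 []
254 []
255 []
```

The open fingertips appear at z≈0.170, about 20 mm higher than I expected. I'll part-close to 50 mm without touching the handle and look again.

Request:
play_rows --rows '[{"gripper":0.6,"tx":0,"ty":0,"tz":0,"ax":0,"ay":0,"az":0},{"gripper":0.6,"tx":0,"ty":0,"tz":0,"ax":0,"ay":0,"az":0},{"gripper":0.6,"tx":0,"ty":0,"tz":0,"ax":0,"ay":0,"az":0}]'

```text
clock: 4.12
tcp_pos: [0.4406, 0.2855, 0.1389]
tool_rot: [-1.207, 1.208, -1.207]
force: [-0.9, -0.7, 0.6]
finger_gap: 0.0514
```

```bash
python3 - <<'E'
from h import *
s=r.get_state();print(s['tcp_pos'],s['force'],s['finger_gap'])
n='side'
p,d=snap(n,n+'3');P=cloud(n,d)
im=cv2.imread(f'pics/{n}3.png')
cv2.imwrite(f'pics/z{n}3.png',cv2.resize(im[215:315,180:300],None,fx=5,fy=5,interpolation=cv2.INTER_CUBIC))
k=(P[...,2]>.08)&(P[...,2]<.3)&(abs(P[...,1]-.285)<.06)
for a,b in((.36,.422),(.46,.53)):
    m=k&(P[...,0]>a)&(P[...,0]<b); X=P[m];o=X[:,2].argsort()[:10];print(X[o].round(3).tolist())
for v in range(228,250,2): print(v,[(u,int(p[v,u].max()),*(P[v,u]*1000).astype(int).tolist()) for u in range(228,252,3) if P[v,u,2]>.05])
E
```

```text
[0.44059964 0.28554274 0.13887981] [-0.8945632  -0.68273258  0.55551631] 0.0514377959581546
[[0.409, 0.29, 0.161], [0.409, 0.294, 0.163], [0.409, 0.298, 0.166], [0.411, 0.296, 0.167], [0.412, 0.297, 0.167], [0.408, 0.295, 0.168], [0.404, 0.293, 0.168], [0.409, 0.294, 0.17], [0.413, 0.297, 0.171], [0.406, 0.293, 0.171]]
[[0.461, 0.292, 0.151], [0.467, 0.276, 0.164], [0.465, 0.297, 0.165], [0.465, 0.293, 0.165], [0.467, 0.295, 0.166], [0.471, 0.297, 0.166], [0.466, 0.292, 0.167], [0.466, 0.286, 0.168], [0.465, 0.289, 0.168], [0.466, 0.282, 0.168]]
228 [(228, 16, 438, 322, 296), (231, 26, 431, 321, 298), (234, 30, 425, 318, 299), (237, 24, 418, 318, 303), (240, 13, 415, 311, 297), (243, 12, 409, 309, 299), (246, 15, 406, 301, 292), (249, 9, 404, 292, 283)]
230 [(228, 19, 437, 324, 291), (231, 20, 430, 323, 294), (234, 22, 425, 320, 294), (237, 22, 420, 316, 293), (240, 14, 413, 314, 294), (243, 17, 410, 307, 289), (246, 26, 409, 296, 278), (249, 24, 402, 295, 280)]
232 [(228, 20, 452, 304, 255), (231, 22, 449, 296, 248), (234, 19, 441, 296, 253), (237, 16, 429, 301, 265), (240, 20, 424,
[... 906 characters left out ...]
4, 302, 240), (246, 3, 413, 291, 228), (249, 14, 409, 286, 225)]
244 [(228, 18, 465, 290, 188), (231, 49, 465, 277, 173), (234, 67, 452, 283, 188), (237, 25, 446, 279, 187), (240, 39, 440, 276, 188), (243, 16, 415, 302, 232), (246, 14, 410, 297, 230), (249, 39, 413, 278, 206)]
246 [(228, 25, 466, 289, 179), (231, 17, 466, 276, 163), (234, 24, 448, 289, 190), (237, 1, 444, 282, 184), (240, 7, 437, 281, 187), (243, 19, 415, 302, 225), (246, 26, 408, 300, 227), (249, 29, 409, 286, 210)]
248 [(228, 21, 464, 292, 175), (231, 25, 451, 299, 191), (234, 0, 447, 292, 186), (237, 19, 439, 291, 189), (240, 10, 435, 284, 184), (243, 31, 428, 282, 187), (246, 24, 409, 299, 218), (249, 21, 403, 296, 218)]
```

View pics/zside3.png

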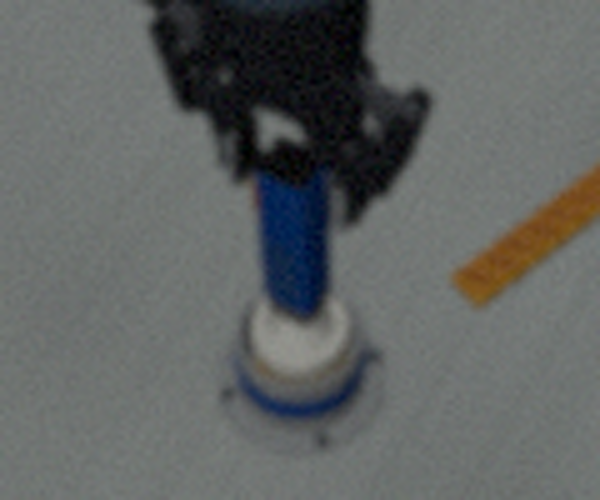

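Still true: at a 51 mm gap the fingertips are at z≈0.163. They cover only the upper part of the orange button, which shows below the finger at crop pixel (258,190), and the gripper body sits about 55 mm above the handle top. So the tool ends about 20 mm short of the reported TCP. I'll go 20 mm lower and 3 mm in +x.

Request:
play_rows --rows '[{"gripper":0.6,"tx":-1,"ty":0,"tz":3,"ax":0,"ay":0,"az":0},{"gripper":0.6,"tx":-1,"ty":8,"tz":3,"ax":0,"ay":0,"az":0},{"gripper":0.6,"tx":-1,"ty":16,"tz":3,"ax":0,"ay":0,"az":0},{"gripper":0.6,"tx":-1,"ty":20,"tz":3,"ax":0,"ay":0,"az":0},{"gripper":0.6,"tx":-1,"ty":20,"tz":3,"ax":0,"ay":0,"az":0}]'

```text
clock: 4.8
tcp_pos: [0.4433, 0.2864, 0.1183]
tool_rot: [-1.208, 1.209, -1.207]
force: [-0.1, 0.9, 0.6]
finger_gap: 0.051
```

```bash
python3 - <<'E'
from h import *
s=r.get_state();print(s['tcp_pos'],s['force'],s['finger_gap'])
n='side'
p,d=snap(n,n+'4');P=cloud(n,d)
im=cv2.imread(f'pics/{n}4.png')
cv2.imwrite(f'pics/z{n}4.png',cv2.resize(im[215:315,180:300],None,fx=5,fy=5,interpolation=cv2.INTER_CUBIC))
k=(P[...,2]>.08)&(P[...,2]<.3)&(abs(P[...,1]-.285)<.06)
for a,b in((.36,.423),(.462,.53)):
    m=k&(P[...,0]>a)&(P[...,0]<b); X=P[m];o=X[:,2].argsort()[:10];print(X[o].round(3).tolist())
E
```

```text
[0.44334362 0.28644076 0.11830955] [-0.13003332  0.87349312  0.63429389] 0.05104249371894537
[[0.411, 0.291, 0.141], [0.411, 0.295, 0.142], [0.412, 0.298, 0.145], [0.411, 0.295, 0.146], [0.407, 0.293, 0.146], [0.415, 0.299, 0.148], [0.412, 0.298, 0.149], [0.415, 0.297, 0.15], [0.405, 0.282, 0.151], [0.404, 0.293, 0.151]]
[[0.47, 0.288, 0.14], [0.468, 0.295, 0.145], [0.468, 0.285, 0.145], [0.468, 0.299, 0.145], [0.474, 0.299, 0.145], [0.468, 0.289, 0.146], [0.469, 0.284, 0.147], [0.471, 0.299, 0.147], [0.468, 0.294, 0.148], [0.469, 0.298, 0.148]]
```

View pics/zside4.png

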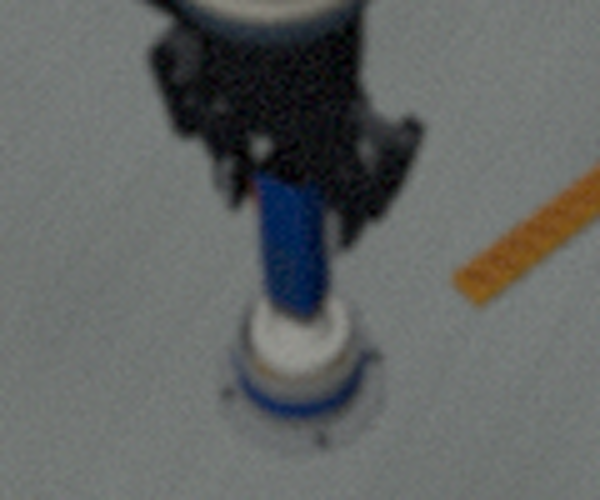

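Request:
play_rows --rows '[{"gripper":0.2,"tx":0,"ty":0,"tz":0,"ax":0,"ay":0,"az":0},{"gripper":0.2,"tx":0,"ty":0,"tz":0,"ax":0,"ay":0,"az":0},{"gripper":0.2,"tx":0,"ty":0,"tz":0,"ax":0,"ay":0,"az":0},{"gripper":0,"tx":0,"ty":0,"tz":0,"ax":0,"ay":0,"az":0},{"gripper":0,"tx":0,"ty":0,"tz":0,"ax":0,"ay":0,"az":0},{"gripper":0,"tx":0,"ty":0,"tz":0,"ax":0,"ay":0,"az":0}]' --force 60

```text
clock: 5.6
tcp_pos: [0.4433, 0.2866, 0.119]
tool_rot: [-1.208, 1.209, -1.207]
force: [-2.8, 0.8, 6.0]
finger_gap: 0.0293
```

```bash
python3 - <<'E'
from h import *
s=r.get_state();print(s['tcp_pos'],s['force'],s['wrist_torque'],s['finger_gap'])
n='side'
p,d=snap(n,n+'5');P=cloud(n,d)
im=cv2.imread(f'pics/{n}5.png')
cv2.imwrite(f'pics/z{n}5.png',cv2.resize(im[215:315,180:300],None,fx=5,fy=5,interpolation=cv2.INTER_CUBIC))
E
```

```text
[0.44325571 0.28661074 0.11897213] [-2.79579461  0.77093775  5.99444826] [ 0.01539003  0.76776081 -0.01459453] 0.029281954320034307
```

View pics/zside5.png

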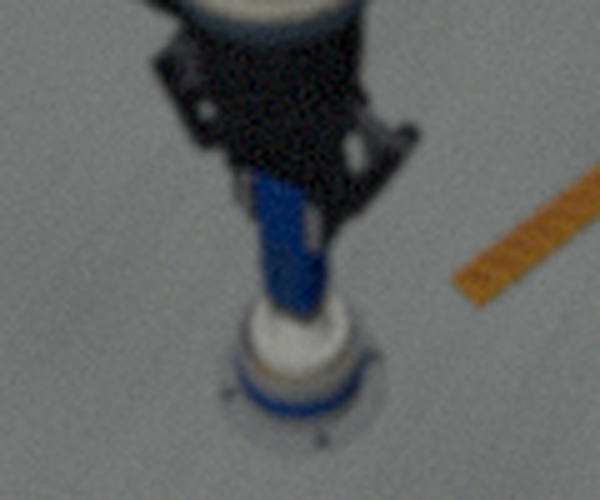

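The gap is 29.3 mm, so the button is flush. Now I'll pull straight up 92 mm.

Request:
play_rows --rows '[{"gripper":0,"tx":0,"ty":-5,"tz":0,"ax":0,"ay":0,"az":0},{"gripper":0,"tx":0,"ty":-13,"tz":0,"ax":0,"ay":0,"az":0},{"gripper":0,"tx":0,"ty":-22,"tz":0,"ax":0,"ay":0,"az":0},{"gripper":0,"tx":0,"ty":-31,"tz":0,"ax":0,"ay":0,"az":0},{"gripper":0,"tx":0,"ty":-40,"tz":0,"ax":0,"ay":0,"az":0},{"gripper":0,"tx":0,"ty":-49,"tz":0,"ax":0,"ay":0,"az":0},{"gripper":0,"tx":0,"ty":-58,"tz":0,"ax":0,"ay":0,"az":0},{"gripper":0,"tx":0,"ty":-66,"tz":0,"ax":0,"ay":0,"az":0},{"gripper":0,"tx":0,"ty":-74,"tz":0,"ax":0,"ay":0,"az":0},{"gripper":0,"tx":0,"ty":-81,"tz":0,"ax":0,"ay":0,"az":0},{"gripper":0,"tx":0,"ty":-87,"tz":0,"ax":0,"ay":0,"az":0},{"gripper":0,"tx":0,"ty":-91,"tz":0,"ax":0,"ay":0,"az":0},{"gripper":0,"tx":0,"ty":-94,"tz":0,"ax":0,"ay":0,"az":0},{"gripper":0,"tx":0,"ty":-94,"tz":0,"ax":0,"ay":0,"az":0}]'

```text
clock: 7.4
tcp_pos: [0.4431, 0.2864, 0.213]
tool_rot: [-1.208, 1.209, -1.207]
force: [0.1, -0.1, -2.6]
finger_gap: 0.0291
```

```bash
python3 - <<'E'
from h import *
s=r.get_state();print(s['tcp_pos'],s['force'],s['wrist_torque'],s['finger_gap'])
n='side'
p,d=snap(n,n+'6');P=cloud(n,d)
im=cv2.imread(f'pics/{n}6.png')
cv2.imwrite(f'pics/z{n}6.png',cv2.resize(im[195:315,180:300],None,fx=5,fy=5,interpolation=cv2.INTER_CUBIC))
E
```

```text
[0.44307602 0.28636382 0.21295897] [ 0.06504111 -0.0561594  -2.6401566 ] [-0.00194231 -0.04643264  0.04538556] 0.02913212217464587
```

View pics/zside6.png

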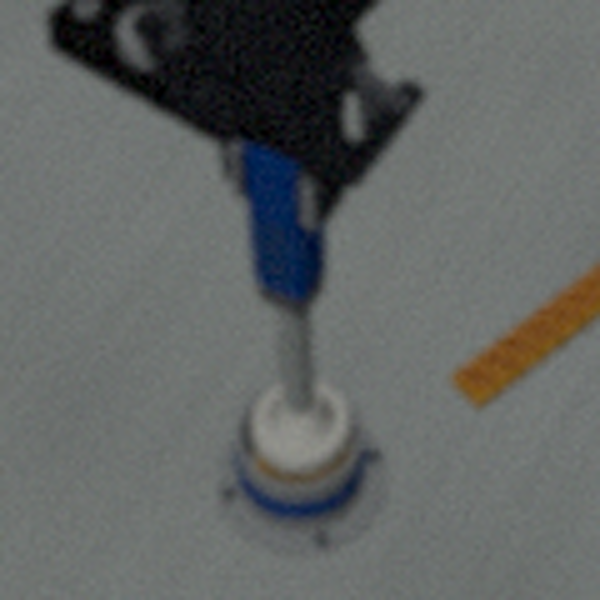

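The handle is out: the aluminium tube shows below its foot at about crop (297,345), the head is still in the pot, and the wrist carries about 2.6 N. Next I'll lift it clear of the pot.

Request:
play_rows --rows '[{"gripper":0,"tx":0,"ty":-6,"tz":0,"ax":0,"ay":0,"az":0},{"gripper":0,"tx":0,"ty":-18,"tz":0,"ax":0,"ay":0,"az":0},{"gripper":0,"tx":0,"ty":-32,"tz":0,"ax":0,"ay":0,"az":0},{"gripper":0,"tx":0,"ty":-46,"tz":0,"ax":0,"ay":0,"az":0},{"gripper":0,"tx":0,"ty":-60,"tz":0,"ax":0,"ay":0,"az":0},{"gripper":0,"tx":0,"ty":-74,"tz":0,"ax":0,"ay":0,"az":0},{"gripper":0,"tx":0,"ty":-85,"tz":0,"ax":0,"ay":0,"az":0},{"gripper":0,"tx":0,"ty":-92,"tz":0,"ax":0,"ay":0,"az":0},{"gripper":0,"tx":0,"ty":-92,"tz":0,"ax":0,"ay":0,"az":0}]'

```text
clock: 8.57
tcp_pos: [0.4431, 0.2862, 0.3051]
tool_rot: [-1.208, 1.209, -1.207]
force: [0.4, -0.5, -3.7]
finger_gap: 0.0299
```

```bash
python3 - <<'E'
from h import *
s=r.get_state();print(s['tcp_pos'],s['force'],s['wrist_torque'],s['finger_gap'])
n='side'
p,d=snap(n,n+'7');P=cloud(n,d)
im=cv2.imread(f'pics/{n}7.png')
cv2.imwrite(f'pics/z{n}7.png',cv2.resize(im[175:315,180:300],None,fx=4,fy=4,interpolation=cv2.INTER_CUBIC))
k=(abs(P[...,0]-.44)<.06)&(abs(P[...,1]-.286)<.06)
hsv=cv2.cvtColor(p,cv2.COLOR_RGB2HSV)
b=k&(hsv[...,0]>100)&(hsv[...,0]<130)&(hsv[...,1]>120)&(P[...,2]>.07)
print('blue minz',np.percentile(P[b][:,2],[1,5,50]))
w=k&(P[...,2]>.055)&(P[...,2]<.2)&~b
X=P[w]
for a in np.arange(.05,.26,.01):
    q=X[(X[:,2]>=a)&(X[:,2]<a+.01)]
    if len(q): print(a.round(3),len(q),q.min(0).round(3),q.max(0).round(3))
E
```

```text
[0.44312628 0.28619587 0.30510392] [ 0.42761632 -0.49600127 -3.70153197] [ 0.00669233 -0.03325235  0.00285889] 0.029853434222329077
blue minz [0.27248664 0.27915296 0.34219015]
0.09 3 [0.438 0.306 0.099] [0.444 0.31  0.1  ]
0.1 36 [0.417 0.279 0.102] [0.461 0.311 0.11 ]
0.11 47 [0.416 0.274 0.11 ] [0.458 0.312 0.12 ]
0.12 45 [0.417 0.276 0.12 ] [0.457 0.312 0.13 ]
0.13 37 [0.416 0.28  0.13 ] [0.459 0.314 0.14 ]
0.14 187 [0.416 0.263 0.14 ] [0.467 0.314 0.15 ]
0.15 61 [0.421 0.276 0.15 ] [0.461 0.302 0.16 ]
0.16 30 [0.432 0.28  0.161] [0.452 0.299 0.169]
0.17 14 [0.434 0.287 0.17 ] [0.444 0.295 0.18 ]
0.18 18 [0.434 0.287 0.18 ] [0.449 0.295 0.189]
0.19 19 [0.433 0.286 0.19 ] [0.447 0.295 0.2  ]
```

View pics/zside7.png

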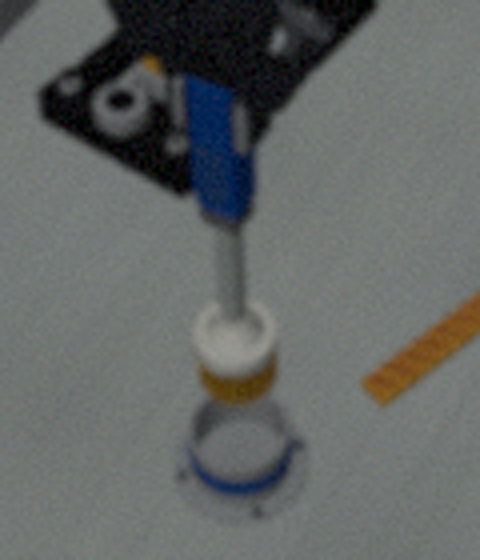

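The brush is clear of the pot at full length: bristle end at z≈0.101, head centre around crop (237,365). Now I'll carry it to the jaw.

Request:
play_rows --rows '[{"gripper":0,"tx":9,"ty":0,"tz":6,"ax":0,"ay":0,"az":0},{"gripper":0,"tx":28,"ty":0,"tz":18,"ax":0,"ay":0,"az":0},{"gripper":0,"tx":50,"ty":0,"tz":33,"ax":0,"ay":0,"az":0},{"gripper":0,"tx":73,"ty":0,"tz":48,"ax":0,"ay":0,"az":0},{"gripper":0,"tx":96,"ty":0,"tz":63,"ax":0,"ay":0,"az":0},{"gripper":0,"tx":119,"ty":0,"tz":78,"ax":0,"ay":0,"az":0},{"gripper":0,"tx":142,"ty":0,"tz":94,"ax":0,"ay":0,"az":0},{"gripper":0,"tx":165,"ty":0,"tz":109,"ax":0,"ay":0,"az":0},{"gripper":0,"tx":188,"ty":0,"tz":124,"ax":0,"ay":0,"az":0},{"gripper":0,"tx":211,"ty":0,"tz":139,"ax":0,"ay":0,"az":0},{"gripper":0,"tx":234,"ty":0,"tz":154,"ax":0,"ay":0,"az":0},{"gripper":0,"tx":257,"ty":0,"tz":169,"ax":0,"ay":0,"az":0},{"gripper":0,"tx":280,"ty":0,"tz":184,"ax":0,"ay":0,"az":0},{"gripper":0,"tx":299,"ty":0,"tz":197,"ax":0,"ay":0,"az":0},{"gripper":0,"tx":311,"ty":0,"tz":205,"ax":0,"ay":0,"az":0},{"gripper":0,"tx":317,"ty":0,"tz":209,"ax":0,"ay":0,"az":0},{"gripper":0,"tx":317,"ty":0,"tz":209,"ax":0,"ay":0,"az":0}]'

```text
clock: 10.75
tcp_pos: [0.6524, -0.0305, 0.304]
tool_rot: [-1.208, 1.209, -1.207]
force: [0.2, -0.2, -3.0]
finger_gap: 0.0293
```

```bash
python3 - <<'E'
from h import *
s=r.get_state();print(s['tcp_pos'],s['force'],s['wrist_torque'],s['finger_gap'])
n='side'
p,d=snap(n,n+'8');P=cloud(n,d)
im=cv2.imread(f'pics/{n}8.png')
cv2.imwrite(f'pics/z{n}8.png',cv2.resize(im[100:230,180:300],None,fx=4.5,fy=4.5,interpolation=cv2.INTER_CUBIC))
X=P[(abs(P[...,0]-.652)<.04)&(abs(P[...,1]+.031)<.04)&(P[...,2]>.07)]
for a in np.arange(.07,.3,.01):
    q=X[(X[:,2]>=a)&(X[:,2]<a+.01)]
    if len(q): print(a.round(3),len(q),q.min(0).round(3),q.max(0).round(3))
snap('top','top8')
im=cv2.imread('pics/top8.png');cv2.imwrite('pics/ztop8.png',cv2.resize(im[110:200,210:330],None,fx=5,fy=5,interpolation=cv2.INTER_CUBIC))
E
```

```text
[ 0.65243324 -0.03054163  0.30397711] [ 0.17374644 -0.19924446 -2.99863121] [ 0.08133769 -0.03610869  0.01575792] 0.029342549244214804
0.09 5 [ 0.636 -0.014  0.097] [ 0.662 -0.008  0.099]
0.1 35 [ 0.625 -0.04   0.101] [ 0.668 -0.001  0.11 ]
0.11 39 [ 0.626 -0.042  0.11 ] [ 0.665 -0.004  0.119]
0.12 36 [ 0.624 -0.045  0.12 ] [ 0.666 -0.002  0.13 ]
0.13 36 [ 0.625 -0.04   0.13 ] [ 0.669 -0.003  0.139]
0.14 102 [ 0.625 -0.051  0.14 ] [ 0.676 -0.003  0.15 ]
0.15 40 [ 0.633 -0.037  0.15 ] [ 0.662 -0.012  0.16 ]
0.16 14 [ 0.641 -0.035  0.16 ] [ 0.657 -0.02   0.169]
0.17 14 [ 0.642 -0.027  0.171] [ 0.655 -0.019  0.18 ]
0.18 13 [ 0.643 -0.031  0.18 ] [ 0.656 -0.021  0.189]
0.19 14 [ 0.641 -0.033  0.191] [ 0.655 -0.021  0.199]
0.2 13 [ 0.642 -0.03   0.201] [ 0.654 -0.02   0.21 ]
0.21 17 [ 0.643 -0.032  0.211] [ 0.658 -0.019  0.22 ]
0.22 16 [ 0.643 -0.036  0.221] [ 0.656 -0.022  0.23 ]
0.23 14 [ 0.644 -0.03   0.231] [ 0.656 -0.02   0.24 ]
0.24 12 [ 0.643 -0.028  0.24 ] [ 0.653 -0.02   0.249]
0.25 20 [ 0.638 -0.039  0.253] [ 0.66  -0.016  0.26 ]
0.26 31 [ 0.636 -0.037  0.26 ] [ 0.662 -0.016  0.27 ]
0.27 30 [ 0.635 -0.038  0.271] [ 0.663 -0.014  0.28 ]
0.28 37 [ 0.636 -0.041  0.28 ] [ 0.665 -0.013  0.29 ]
0.29 37 [ 0.636 -0.039  0.29 ] [ 0.665 -0.014  0.3  ]
```

View pics/zside8.png

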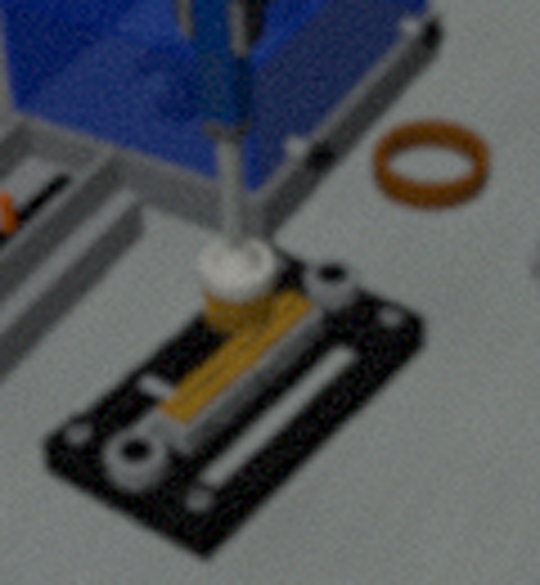

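View pics/ztop8.png

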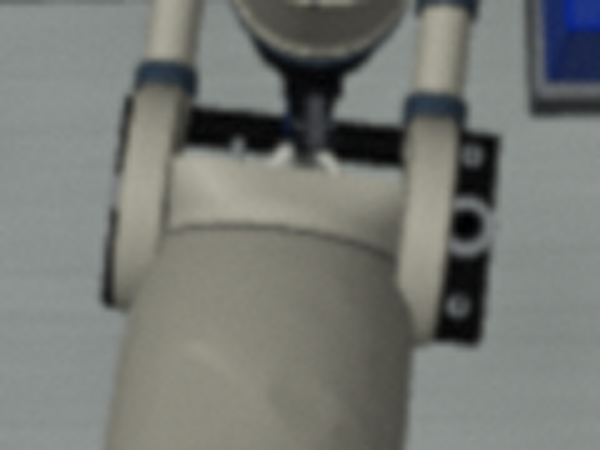

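At full length: the handle foot is at z≈0.252 and the bristle end at ≈0.100, which is 152 mm apart as it should be. In the same side view the head is at (0.650,−0.028) and the jaw middle was at (0.652,−0.028). Next I'll lower it 17 mm.

Request:
play_rows --rows '[{"gripper":0,"tx":0,"ty":4,"tz":1,"ax":0,"ay":0,"az":0},{"gripper":0,"tx":0,"ty":9,"tz":1,"ax":0,"ay":0,"az":0},{"gripper":0,"tx":0,"ty":14,"tz":1,"ax":0,"ay":0,"az":0},{"gripper":0,"tx":0,"ty":17,"tz":1,"ax":0,"ay":0,"az":0},{"gripper":0,"tx":0,"ty":17,"tz":1,"ax":0,"ay":0,"az":0},{"gripper":0,"tx":0,"ty":17,"tz":1,"ax":0,"ay":0,"az":0},{"gripper":0,"tx":0,"ty":17,"tz":1,"ax":0,"ay":0,"az":0}]'

```text
clock: 11.72
tcp_pos: [0.6532, -0.03, 0.2873]
tool_rot: [-1.208, 1.209, -1.206]
force: [-0.1, 0.8, -3.0]
finger_gap: 0.0299
```

```bash
python3 - <<'E'
from h import *
s=r.get_state();print(s['tcp_pos'],s['force'],s['qd'].round(4),s['finger_gap'])
n='side'
p,d=snap(n,n+'9');P=cloud(n,d)
im=cv2.imread(f'pics/{n}9.png')
cv2.imwrite(f'pics/z{n}9.png',cv2.resize(im[100:230,180:300],None,fx=4.5,fy=4.5,interpolation=cv2.INTER_CUBIC))
X=P[(abs(P[...,0]-.652)<.04)&(abs(P[...,1]+.031)<.04)&(P[...,2]>.07)]
for a in np.arange(.07,.26,.01):
    q=X[(X[:,2]>=a)&(X[:,2]<a+.01)]
    if len(q): print(a.round(3),len(q),q.min(0).round(3),q.max(0).round(3))
E
```

```text
[ 0.65323298 -0.02998897  0.28732227] [-0.10190345  0.77608628 -3.02432116] [ 0.0009 -0.0009  0.0012 -0.0012 -0.0001  0.0011] 0.029922426726973397
0.07 1 [ 0.644 -0.013  0.077] [ 0.644 -0.013  0.077]
0.08 26 [ 0.627 -0.045  0.081] [ 0.668 -0.004  0.09 ]
0.09 36 [ 0.627 -0.045  0.09 ] [ 0.667 -0.004  0.1  ]
0.1 39 [ 0.627 -0.034  0.1  ] [ 0.669 -0.003  0.11 ]
0.11 32 [ 0.626 -0.047  0.11 ] [ 0.669 -0.002  0.12 ]
0.12 86 [ 0.624 -0.055  0.121] [ 0.676 -0.003  0.13 ]
0.13 59 [ 0.632 -0.049  0.13 ] [ 0.671 -0.003  0.14 ]
0.14 19 [ 0.641 -0.037  0.141] [ 0.656 -0.015  0.15 ]
0.15 9 [ 0.643 -0.028  0.151] [ 0.657 -0.02   0.16 ]
0.16 15 [ 0.644 -0.03   0.16 ] [ 0.655 -0.018  0.17 ]
0.17 13 [ 0.644 -0.03   0.17 ] [ 0.655 -0.021  0.18 ]
0.18 12 [ 0.643 -0.029  0.181] [ 0.654 -0.02   0.19 ]
0.19 19 [ 0.643 -0.034  0.191] [ 0.659 -0.019  0.2  ]
0.2 13 [ 0.644 -0.033  0.201] [ 0.657 -0.019  0.209]
0.21 15 [ 0.644 -0.03   0.21 ] [ 0.656 -0.02   0.22 ]
0.22 11 [ 0.645 -0.028  0.221] [ 0.654 -0.02   0.229]
0.23 12 [ 0.64  -0.039  0.23 ] [ 0.659 -0.018  0.239]
0.24 33 [ 0.638 -0.038  0.24 ] [ 0.661 -0.016  0.25 ]
0.25 25 [ 0.636 -0.039  0.252] [ 0.663 -0.014  0.26 ]
```

View pics/zside9.png

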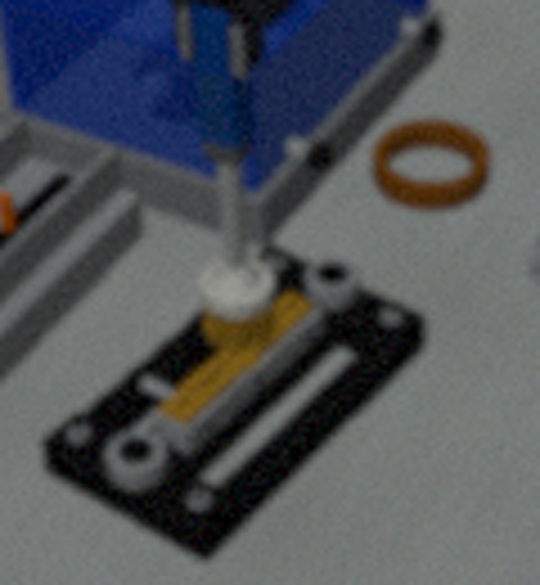

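View pics/side9.png

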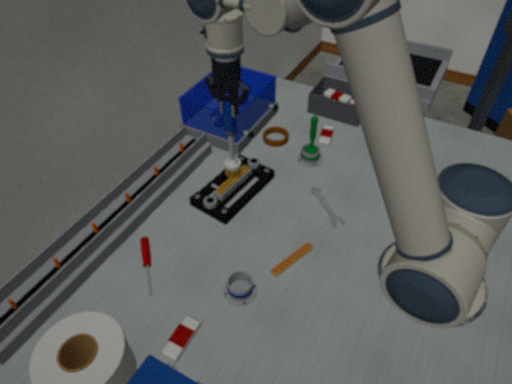

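The bristle end is at z≈0.082 and the tube is upright. The brush head at side pixel (233,163) is over the jaw middle, and the bystanders look unmoved. I'm handing the job in.

```bash
python3 - <<'E'
from h import *
print(r.job_done()); s=r.get_state(); print(s['clock'],s['tcp_pos'],s['force'],s['finger_gap'])
E
```

```text
the job is handed in; nothing more can be done
None
the job is handed in; nothing more can be done
```

The brush is held upright at full length over the middle of the brass jaw face. I handed the job in at about 11.8 s on the robot's clock; no verdict is reported.

**What I did:** I gripped the handle at the orange button with 60 N and squeezed the button flush. I pulled the handle straight up 94 mm to the second stop while the head was still in the pot, then lifted the brush out and carried it to the jaw.

**Last checks before hand-in:**
- **Grip:** the finger gap was 29.9 mm, so the button was still flush, and the wrist carried about 3 N.
- **Length:** the handle foot was about 152 mm above the bristle end, which is right for full length.
- **Height:** the bristle end was at z≈0.082, about 24 mm above the jaw face, with no sign of contact.
- **Position:** in the same side view the head was within about 3 mm of the jaw middle.
- **At rest:** the arm was still, and the bystanders looked unmoved in the side picture.

**What disagreed:**
- **Tool length:** the visible fingertips were about 20 mm short of where the reported TCP put them. I corrected the grip height from the depth pictures before closing.
- **Camera views:** the two cameras differed by 3–5 mm in position, so I used a value between them. The arm hid the brush head from the top camera, so I could only confirm the final position in the side view.

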